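# Probe rod held centred in the open guide bore

### The arm

A 7-joint arm with a two-finger parallel gripper is mounted at the origin on a cart in front of the work surface, level with it; the furniture and walls round the work are solid. World frame = base frame: x ahead of the robot, y to its left, z up, the work surface at z = 0. Lengths are in m, angles in rad, forces in N, time in s.
With the tool pointing down it reaches from about 0.4 to 0.85 m from the base axis. Payload 10.4 kg.
Tool frame: the origin (TCP) lies at the centre of the arm's flange, where the gripper is bolted on; the fingertips stand 173 mm ahead of it and the grasp point (between the pads) lies 155 mm ahead of it; z points along the fingers, y is the line along which they close (so a half turn about z gives the same grasp; the last joint's range is limited). The gripper opens to 85 mm and grips with 20 to 120 N. Pads are 22 mm wide; open, the fingers measure 114 mm over their backs; the gripper's body (76 mm by 85 mm) begins 54 mm behind the grasp point. The pads swing forward as they close: fully open they stand 13 mm farther back than shut.
Start: joints at [1.322, 0.332, -0.065, 1.46, 0.022, 1.35, -0.088], TCP at [0.14, -0.609, 0.405] pointing down, gripper open.
Joint ranges: [-2.6, 2.6], [-0.5, 2.12], [-1.47, 1.34], [0.16, 2.42], [-1.27, 4.41], [0.06, 2.06], [-2.6, 2.6]. Speed limits (rad/s): [2.22, 2.22, 2.79, 2.79, 3.14, 3.14, 3.14].

### API

Orientations are given as a unit quaternion [x, y, z, w].
In Python, from workcell import manip, viewer, finder gives the robot as it stands.
- The arm moves only by the tool arm_command, never from a script. Its argument "plan" is a list of rows, each an object with "dp": the shift along the tool's x, y, z in mm, a list of three; "spin": the turn about the tool's z in rad. A call has 1 to 5 rows; each row shifts and turns the commanded pose from where the row before left it, along the tool's axes as they then stand; what a row does not reach is not made up. A row lasts 1/10 s, in which the tool goes at most 50 mm and 8.59 degrees, less where a joint would pass 70% of its speed; a pose out of reach is approached as far as the arm can. A call is refused whole if a number of a shift passes 50 or a number of a turn 0.15, either way. A call with a gripper value outside its range is refused whole. "grip" is the closure, from -1 (fully open) to 1 (shut), set as the call begins (left out, the last holds). The fingers move at their own pace and stop on an object; "newtons" is the grip in N (left out, the last holds). Time passes only in rows, so rows that do not move let the fingers close. It gives the time, the measured TCP pose, the force, the opening and the grip force at its end, in the units of the state.
- manip.get_obs(): the state, without advancing time (a new reading comes with each control period).
- viewer.camera(name): name is "side" or "top" or "wrist"; returns the picture (420x560x3 uint8, blue, green, red); there is no depth.
- viewer.camera_params(name): a dict with "vertical_fov" (degrees; the focal length in pixels is half the picture's height over the tangent of half this angle, whatever the lens; pixels are square), "cx", "cy" (the principal point, pixels), "R" (3x3) and "t" (3): a world point X has camera coordinates R X + t; the wrist camera has in their place "T_tool_cam" (4x4, takes a point from camera to tool coordinates, whose origin is the TCP and whose axes are the flange's). Camera axes: x right, y down, z forward; pixel columns grow to the right and rows downward; lengths in m; the calibration is good to about 2 mm. The wrist camera is an equidistant fisheye: a pixel r from the principal point sees the ray r / f radians off the axis. A picture is of the moment at which its call begins: read the wrist's pose just before it. camera_params takes no time and is no camera call.
- manip.hand_in(): hands the job in; it is judged then, once.
Trained networks look in the newest picture that a camera, given by its name, has taken for a name from the list of things; names that differ only in an ending like _2 or _b are one class to them, and where a whole thing is asked for, a point or a joint stands for the part that bears it (a point fixed in the world has none). Each returns a list of dicts, best first, with "score" (0 to 1); they miss things now and then, are a little off and sometimes report something else, mostly with a low value. They report only what shows in the picture. A call takes as long as a camera call.
- finder.find_in(camera, thing): "position" ([x, y, z] in m, in world coordinates, good to about 4 mm: the middle of the surface that is visible of it).
The state is a dict: "clock": time; "joint_pos": joint angles; "joint_velocities": joint speeds; "tau": joint torques, N m; "position": TCP position; "ee_rot": TCP orientation; "ft_force": force on the tool from outside, world axes, zero at the start; "torque": the same for the moment, N m; "grip_width": opening from 0.0 (shut) to 1.0 (fully open); "grasp_force": force on a finger pad.
Only numpy, scipy, OpenCV 4.12 (cv2) and the standard library are available. Lean on these libraries where they do the work, as an engineer would, in place of code of your own. Each camera call takes 0.05 s, during which the arm holds its last target. There are 200 camera calls.

### The job

Take the probe rod by its handle, lift it out of its stand and lower it through the guide bore of the fixture that is not stopped by the plug, without letting the rod touch the bore walls, the fixture or the plug. Stop when the underside of the rod's collar is about 10 mm above the plate's top face, and finish still holding the rod there in the gripper: upright, centred in the bore, still and touching nothing else. Do not shift the loose parts that lie around.

Things in the scene. Friction and masses are not known exactly. Their poses are not given: they have to be found in the camera images.
- probe: Steel probe rod, one rigid piece 136 mm long, about 0.18 kg, hanging upright in its stand at the start. Origin at the centre of its lower end (tip), z up along the rod. From the tip: stem 12 mm diameter to 70 mm, collar 26 mm diameter from 70 to 76 mm, round handle 22 mm diameter from 76 to 136 mm (grip it about 110 mm above the tip).
- probe_collar (a point): Centre of the underside of the probe's collar, on the rod's axis, 70 mm above the tip.
- stand: Low grey-painted stand fixed to the bench; origin under its centre, on the bench. Base 78 x 78 mm; top plate 64 x 64 mm, its top 85 mm above the bench, with an 18 mm through hole at its centre in which the probe hangs by its collar, tip 15 mm above the bench. Lift the rod straight up by more than 70 mm to clear it.
- fixture: Gauging fixture fixed to the bench: steel plate 84 (x) x 172 (y) x 30 mm on four posts over a base. Origin under its centre on the bench, z up; plate top 90 mm, underside 60 mm above the bench, only air between plate and base (8 mm thick). Two upright 26 mm through bores at its own y = +40 and -40 mm: one plugged, one open. Screw heads 3 mm high at the corners.
- bore_a (a point): Centre of the mouth of the bore at the fixture's own y = +40 mm, on the plate's top face; z up along the bore.
- bore_b (a point): Centre of the mouth of the bore at the fixture's own y = -40 mm, on the plate's top face; z up along the bore.
- plug: Dark steel blanking plug fixed in one of the two bores, either one. Origin on its axis at the level of the plate's top face; flange 37 mm diameter, 5 mm high; knob 26 mm diameter up to 14 mm above the plate. The other bore is open, with a flat ring (39 mm inside, 47 mm outside diameter, 3 mm high) lying round its mouth.
- shell_mill: Loose bystander: brown toothed cutter standing on end, 39 mm diameter, 46 mm high, origin under its centre.
- hex_nut: Loose bystander: steel hexagon nut 23 x 25 x 16 mm, origin under its centre.
- round_slug: Loose bystander: sawn round steel slug standing on end, 54 mm diameter, 50 mm high, origin under its centre.
- slot_block: Loose bystander: steel block 66 x 48 x 30 mm with a slot along its top, origin under its centre.

How it is judged:
On the way:
1. the probe is in the gripper, lifted clear out of the stand (height (world z) of probe above 0.09 m and contact force between the fingers and probe above 1 N), for 0.1 s.
At the end, for the whole second after the job is handed in: The probe is held by the fingers through the open bore (not the plugged one): tip and collar both within 4 mm of the bore's axis, tilt under 5 degrees, underside of the collar 4 to 16 mm above the plate's top face, no contact with the fixture, at rest (under 10 mm/s and 0.1 rad/s) (((horizontal distance between each of probe, probe_collar and bore_a below 0.004 m and z of probe_collar in the frame of bore_a between 0.004 and 0.016 m and horizontal distance between plug and bore_a above 0.04 m) or (horizontal distance between each of probe, probe_collar and bore_b below 0.004 m and z of probe_collar in the frame of bore_b between 0.004 and 0.016 m and horizontal distance between plug and bore_b above 0.04 m)) and angle between probe's own z axis and vertical below 0.09 rad and contact force between the fingers and probe above 1 N and contact force between probe and fixture below 0.1 N and linear speed of probe below 0.01 m/s and angular speed of probe below 0.1 rad/s); the arm keeps its last pose, push and grip.
It fails at once if the probe touches the fixture or the plug (contact force between probe and fixture above 0.3 N or contact force between probe and plug above 0.3 N).
It fails at once if a loose bystander is shifted by more than 20 mm (distance of any of shell_mill, hex_nut, round_slug, slot_block from where it was at the start of the episode above 0.02 m).
It also fails if it takes over 48 s, if anything falls off the work surface, if the arm or the gripper's body presses on something with over 40 N, if the wrist force passes 120 N, or if a joint passes its speed limit or range.

## Working session

There is one attempt and no reset: what is moved stays moved. The work goes in short steps, Python scripts to look and compute and a tool call to move; the robot and the scene stay as the last step left them, time stands still between calls to the robot, and variables do not carry over. Pictures are saved under pics/ and viewed, at most 10 in all, crops included, and the job is handed in when it is done.

Besides the shell and the picture viewer there is one more tool, called after ">>>" as name(argument=value, ...) on one line, values as JSON. arm_command: Moves the arm, as the interface text tells. Its arguments: {"type":"object","properties":{"plan":{"type":"array","items":{"type":"object","properties":{"dp":{"type":"array","items":{"type":"number"}},"spin":{"type":"number"}}}},"grip":{"type":"number"},"newtons":{"type":"number"}},"required":["plan"]}

```bash
mkdir -p pics; python3 - <<'E'
from workcell import manip, viewer, finder
import cv2, numpy as np
o=manip.get_obs(); print(o['clock'],o['position'],o['ee_rot'],o['grip_width'])
ims=[viewer.camera(n) for n in ('side','top')]
cv2.imwrite('pics/side.png',ims[0]);cv2.imwrite('pics/top.png',ims[1])
for n in('side','top'):
  p=viewer.camera_params(n);print(n,p['vertical_fov'],p['cx'],p['cy'],np.round(p['R'],3).tolist(),np.round(p['t'],3))
  for t in ('probe','stand','fixture','plug','shell_mill','hex_nut','round_slug','slot_block'):
    print(t,[(np.round(d['position'],3).tolist(),round(d['score'],2)) for d in finder.find_in(n,t)[:2]])
print(viewer.camera_params('wrist'))
E
```

```text
0.0 [ 0.13989573 -0.60900119  0.40391318] [ 9.93635338e-01  1.12642306e-01 -1.03182721e-04 -7.17299815e-04] 1.0021600076725679
side 49.276505732602914 281.3615072788751 204.4210327657454 [[0.992, -0.124, -0.022], [-0.091, -0.588, -0.803], [0.087, 0.799, -0.595]] [-0.499  0.281  0.708]
probe [([0.524, 0.098, 0.123], 0.64)]
stand [([0.524, 0.086, 0.054], 0.97), ([0.524, 0.098, 0.12], 0.61)]
fixture [([0.484, 0.255, 0.087], 0.74)]
plug [([0.486, 0.346, 0.098], 0.75)]
shell_mill [([0.348, 0.254, 0.033], 0.7), ([0.486, 0.254, 0.087], 0.25)]
hex_nut [([0.365, 0.136, 0.01], 0.74), ([0.489, 0.343, 0.099], 0.74)]
round_slug [([0.701, 0.192, 0.048], 0.76), ([0.35, 0.254, 0.036], 0.41)]
slot_block [([0.711, 0.388, 0.023], 0.92), ([0.704, 0.19, 0.044], 0.67)]
top 43.427579172894816 282.75038824950224 205.3661154760913 [[-0.009, -1.0, -0.02], [-0.99, 0.012, -0.144], [0.144, 0.019, -0.989]] [0.276 0.531 0.981]
probe [([0.523, 0.11, 0.149], 0.68), ([0.699, 0.209, 0.047], 0.32)]
stand [([0.511, 0.115, 0.082], 0.66), ([0.524, 0.114, 0.15], 0.56)]
fixture [([0.478, 0.308, 0.088], 0.73), ([0.345, 0.269, 0.049], 0.7)]
plug [([0.483, 0.352, 0.096], 0.52)]
shell_mill [([0.347, 0.27, 0.045], 0.5)]
hex_nut [([0.474, 0.302, 0.092], 0.51)]
round_slug []
slot_block [([0.705, 0.4, 0.029], 0.8), ([0.512, 0.117, 0.083], 0.54)]
{'vertical_fov': 65.70646984690485, 'cx': 278.1527738140517, 'cy': 211.19811514522658, 'T_tool_cam': array([[-8.95576192e-05, -9.61149865e-01, -2.76027045e-01,
         7.00384326e-02],
       [ 9.99999726e-01,  1.16575991e-04, -7.30379852e-04,
        -3.36164323e-04],
       [ 7.34182622e-04, -2.76027035e-01,  9.61149591e-01,
         3.09568958e-02],
       [ 0.00000000e+00,  0.00000000e+00,  0.00000000e+00,
         1.00000000e+00]])}
```

View pics/side.png

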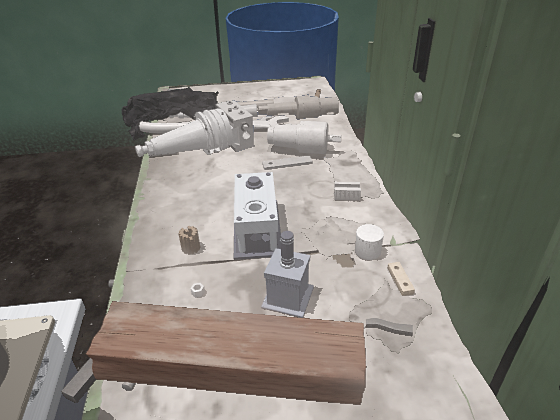

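View pics/top.png

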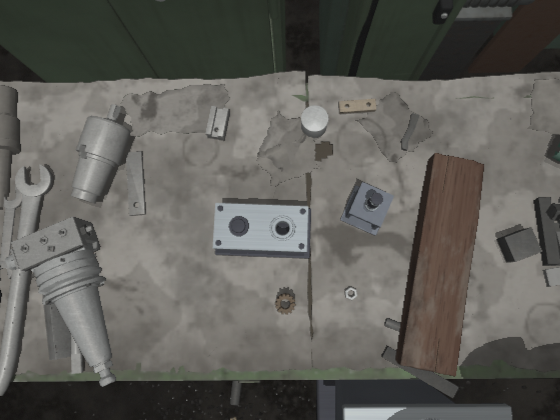

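Side and top views agree. The plug is in the far bore (top view pixel 239,226). The open bore with its ring is at (283,228), and the probe top in the stand is at about (373,200). A tall wooden beam lies between the arm and the work, so I'll swing round in an arc at the current height.

```bash
cat > h.py <<'E'
import numpy as np, cv2
from scipy.spatial.transform import Rotation as Rn
from workcell import manip, viewer, finder
def ray(cam,uv,obs=None):
    p=viewer.camera_params(cam); f=210/np.tan(np.radians(p['vertical_fov'])/2)
    x=(np.array(uv,float)-[p['cx'],p['cy']])/f
    if cam!='wrist':
        R=np.array(p['R']); return -R.T@np.array(p['t']), R.T@np.r_[x,1]
    r=np.linalg.norm(x); d=np.r_[x/max(r,1e-9)*np.sin(r),np.cos(r)]
    T=p['T_tool_cam']; Q=Rn.from_quat(obs['ee_rot']).as_matrix()
    return Q@T[:3,3]+obs['position'], Q@T[:3,:3]@d
def onz(cam,uv,z,obs=None):
    o,d=ray(cam,uv,obs); return o+d*(z-o[2])/d[2]
def proj(X,obs):  # wrist pixel of a world point
    p=viewer.camera_params('wrist'); f=210/np.tan(np.radians(p['vertical_fov'])/2)
    Q=Rn.from_quat(obs['ee_rot']).as_matrix(); T=p['T_tool_cam']
    c=T[:3,:3].T@(Q.T@(np.asarray(X)-obs['position'])-T[:3,3])
    r=np.hypot(c[0],c[1]); return np.array([p['cx'],p['cy']])+f*np.arctan2(r,c[2])*c[:2]/max(r,1e-9)
def dtool(dw,obs): return Rn.from_quat(obs['ee_rot']).as_matrix().T@np.asarray(dw)*1000
E
python3 - <<'E'
from h import *
for n,uv,z in(('ring',(283,228),.093),('plug',(239,226),.104),('probe',(374,200),.151)): print(n,onz('top',uv,z).round(3))
for n,uv,z in(('ring',(255,207),.093),('plug',(254,178),.104),('probe',(287,235),.151)): print(n,onz('side',uv,z).round(3))
o=manip.get_obs();a=np.radians(np.linspace(-77,11.5,6));r=np.linspace(.625,.535,6)
P=np.c_[r*np.cos(a),r*np.sin(a),np.full(6,.41)]
prev=o['position']
for p in P[1:]: print(p.round(3),dtool(p-prev,o).round(0));prev=p
E
```

```text
ring [0.485 0.269 0.093]
plug [0.488 0.348 0.104]
probe [0.526 0.11  0.151]
ring [0.485 0.266 0.093]
plug [0.491 0.354 0.104]
probe [0.528 0.104 0.151]
[ 0.31  -0.522  0.41 ] [185. -47.  -5.]
[ 0.44  -0.391  0.41 ] [157. -98.   0.]
[ 0.522 -0.231  0.41 ] [ 115. -137.   -0.]
[ 0.55 -0.06  0.41] [  65. -161.   -0.]
[0.524 0.107 0.41 ] [  12. -168.   -0.]
```

>>> arm_command(plan=[{"dp": [37, -9, -1]}, {"dp": [37, -9, -1]}, {"dp": [37, -9, -1]}, {"dp": [37, -10, -1]}, {"dp": [37, -10, -1]}], grip=-1)

```text
invalid input at $.plan[0]: expected keys dp, spin
```

>>> arm_command(plan=[{"dp": [31, -20, 0]}, {"dp": [31, -20, 0]}, {"dp": [31, -20, 0]}, {"dp": [32, -19, 0]}, {"dp": [32, -19, 0]}])

```text
invalid input at $.plan[0]: expected keys dp, spin
```

>>> arm_command(plan=[{"dp": [23, -27, 0]}, {"dp": [23, -27, 0]}, {"dp": [23, -27, 0]}, {"dp": [23, -28, 0]}, {"dp": [23, -28, 0]}])

```text
invalid input at $.plan[0]: expected keys dp, spin
```

>>> arm_command(plan=[{"dp": [13, -32, 0]}, {"dp": [13, -32, 0]}, {"dp": [13, -32, 0]}, {"dp": [13, -32, 0]}, {"dp": [13, -33, 0]}])

```text
invalid input at $.plan[0]: expected keys dp, spin
```

>>> arm_command(plan=[{"dp": [3, -42, 0]}, {"dp": [3, -42, 0]}, {"dp": [3, -42, 0]}, {"dp": [3, -42, 0]}, {"dp": [0, 0, 0]}])

```text
invalid input at $.plan[0]: expected keys dp, spin
```

>>> arm_command(plan=[{"dp": [37, -9, -1], "spin": 0}, {"dp": [37, -9, -1], "spin": 0}, {"dp": [37, -9, -1], "spin": 0}, {"dp": [37, -10, -1], "spin": 0}, {"dp": [37, -10, -1], "spin": 0}], grip=-1)

```text
clock: 1.4
position: [0.3109, -0.521, 0.4099]
ee_rot: [0.994, 0.113, 0.0, 0.0]
ft_force: [-0.0, -0.8, -0.8]
grip_width: 1.002
grasp_force: 0.0
```

>>> arm_command(plan=[{"dp": [31, -20, 0], "spin": 0}, {"dp": [31, -20, 0], "spin": 0}, {"dp": [31, -20, 0], "spin": 0}, {"dp": [32, -19, 0], "spin": 0}, {"dp": [32, -19, 0], "spin": 0}])

```text
clock: 1.9
position: [0.4417, -0.3901, 0.4099]
ee_rot: [0.994, 0.113, 0.0, 0.0]
ft_force: [-0.1, -0.4, -0.0]
grip_width: 0.999
grasp_force: 0.0
```

>>> arm_command(plan=[{"dp": [23, -27, 0], "spin": 0}, {"dp": [23, -27, 0], "spin": 0}, {"dp": [23, -27, 0], "spin": 0}, {"dp": [23, -28, 0], "spin": 0}, {"dp": [23, -28, 0], "spin": 0}])

```text
clock: 2.4
position: [0.5227, -0.2306, 0.4099]
ee_rot: [0.994, 0.113, 0.0, 0.0]
ft_force: [0.5, -0.7, -0.3]
grip_width: 0.998
grasp_force: 0.0
```

>>> arm_command(plan=[{"dp": [13, -32, 0], "spin": 0}, {"dp": [13, -32, 0], "spin": 0}, {"dp": [13, -32, 0], "spin": 0}, {"dp": [13, -32, 0], "spin": 0}, {"dp": [13, -33, 0], "spin": 0}])

```text
clock: 2.9
position: [0.5495, -0.0593, 0.4099]
ee_rot: [0.994, 0.112, 0.0, 0.0]
ft_force: [0.6, -0.2, 0.5]
grip_width: 1.001
grasp_force: 0.0
```

>>> arm_command(plan=[{"dp": [3, -42, 0], "spin": 0}, {"dp": [3, -42, 0], "spin": 0}, {"dp": [3, -42, 0], "spin": 0}, {"dp": [3, -42, 0], "spin": 0}, {"dp": [0, 0, 0], "spin": 0}])

```text
clock: 3.4
position: [0.5219, 0.1123, 0.4103]
ee_rot: [0.993, 0.117, 0.0, -0.001]
ft_force: [-0.4, -0.4, -0.2]
grip_width: 1.003
grasp_force: 0.0
```

```bash
python3 - <<'E'
from h import *
o=manip.get_obs(); im=viewer.camera('wrist'); cv2.imwrite('pics/w1.png',im)
print(o['clock'],o['position'],o['joint_pos'])
for t in('probe','stand','fixture','plug','bore_b'):print(t,[(np.round(d['position'],3).tolist(),round(d['score'],2)) for d in finder.find_in('wrist',t)[:2]])
print('predicted probe top',proj([.526,.107,.151],o),'ring',proj([.485,.268,.093],o))
E
```

```text
3.4 [0.52190581 0.11231051 0.4103115 ] [ 0.26492089  0.17946756 -0.62602721  1.66750387  0.10607959  1.32800041
 -1.71488883]
probe [([0.538, 0.101, 0.151], 0.87)]
stand [([0.537, 0.115, 0.087], 0.77), ([0.688, 0.202, 0.051], 0.2)]
fixture [([0.5, 0.284, 0.09], 0.89)]
plug [([0.494, 0.35, 0.099], 0.64)]
bore_b [([0.502, 0.285, 0.087], 0.66)]
predicted probe top [287.9032681  213.85834734] ring [117.6167567  199.29379899]
```

View pics/w1.png

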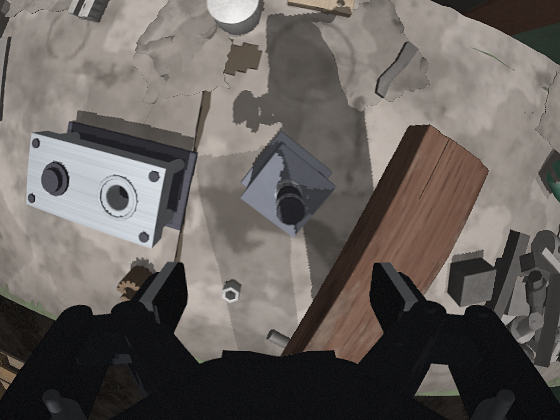

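Wrist view: the probe's handle top is near (291,208), the open bore with its ring near (119,197), and the plug near (54,179). I'll zoom in to get the centres more exactly.

```bash
python3 - <<'E'
import cv2,numpy as np
im=cv2.imread('pics/w1.png')
a=cv2.resize(im[155:240,80:160],None,fx=5,fy=5,interpolation=cv2.INTER_CUBIC)
b=cv2.resize(im[155:240,250:330],None,fx=5,fy=5,interpolation=cv2.INTER_CUBIC)
b=cv2.convertScaleAbs(b,alpha=2.5)
cv2.imwrite('pics/c1.png',np.hstack([a,b]))
E
```

```text
(no output)
```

View pics/c1.png

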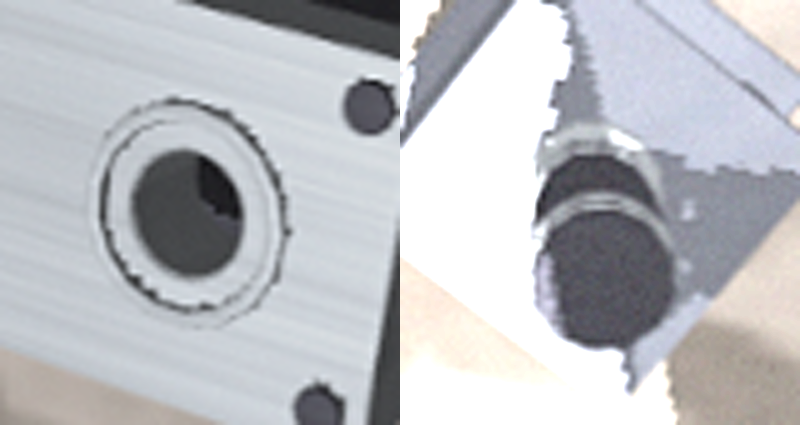

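The handle top's centre is at (291.4,210.0), and the bore mouth's centre is at (117.6,197.7).

```bash
python3 - <<'E'
from h import *
o=manip.get_obs()
p=onz('wrist',(291.4,210),.151,o); b=onz('wrist',(117.6,197.7),.09,o)
Q=Rn.from_quat(o['ee_rot']).as_matrix()
print(o['clock'],'probe',p,'bore',b,o['position'],Q.round(4).tolist())
print('to grasp, tool mm',dtool(np.r_[p[:2],.125+.155]-o['position'],o))
E
```

```text
3.7 probe [0.53137216 0.09665646 0.151     ] bore [0.48949085 0.26077733 0.09      ] [0.52393954 0.10445186 0.40957956] [[0.9751, 0.2216, -0.0001], [0.2216, -0.9751, -0.0005], [-0.0002, 0.0004, -1.0]]
to grasp, tool mm [  5.54828872   9.19032891 129.58251309]
```

The arm was still settling when I took that picture, so the pose and image don't match. I'll move down a bit, let it settle and look again.

>>> arm_command(plan=[{"dp": [3, 0, 25], "spin": 0}, {"dp": [0, 0, 25], "spin": 0}, {"dp": [0, 0, 0], "spin": 0}, {"dp": [0, 0, 0], "spin": 0}, {"dp": [0, 0, 0], "spin": 0}])

```text
clock: 4.2
position: [0.527, 0.1064, 0.3611]
ee_rot: [0.994, 0.112, 0.001, -0.0]
ft_force: [0.6, -0.6, 0.8]
grip_width: 1.0
grasp_force: 0.0
```

```bash
python3 - <<'E'
from h import *
o=manip.get_obs(); im=viewer.camera('wrist'); cv2.imwrite('pics/w2.png',im)
import json;json.dump({k:np.array(o[k]).tolist() for k in('position','ee_rot')},open('o2.json','w'))
print(o['position'],o['ee_rot'],np.abs(o['joint_velocities']).max())
a,b=proj([.527,.104,.151],o),proj([.485,.265,.09],o);print(a,b)
c=[]
for q,g in((a,2.5),(b,1)):
  u,v=(int(q[0])-45,int(q[1])-50);print('crop origin',u,v)
  m=cv2.getRectSubPix(im,(90,100),(u+44.5,v+49.5));c.append(cv2.convertScaleAbs(cv2.resize(m,None,fx=4.4,fy=4.4,interpolation=cv2.INTER_CUBIC),alpha=g))
cv2.imwrite('pics/c2.png',np.hstack(c))
E
```

```text
[0.52695503 0.10639849 0.36112977] [ 9.93667726e-01  1.12354892e-01  9.10588869e-04 -5.85318575e-06] 0.004648693608635563
[282.85584368 242.80410753] [ 90.97072748 218.93415193]
crop origin 237 192
crop origin 45 168
```

View pics/c2.png

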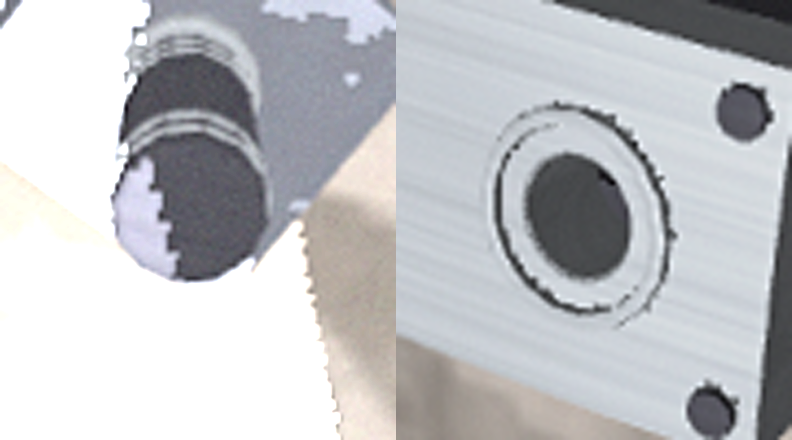

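The handle top's centre is at about (279.8,238.2), and the bore mouth's centre at about (85.8,216.8).

```bash
python3 - <<'E'
from h import *
import json
o={k:np.array(v) for k,v in json.load(open('o2.json')).items()}
p=onz('wrist',(279.8,238.2),.151,o); b=onz('wrist',(85.8,216.8),.09,o)
n=manip.get_obs();Q=Rn.from_quat(n['ee_rot']).as_matrix()
print('probe',p,'bore',b,n['position'],Q.round(4).tolist())
print('to grasp, tool mm',dtool(np.r_[p[:2],.125+.155]-n['position'],n))
# probe radius check
print(onz('wrist',(279.8+17.5,238.2),.151,o)-p)
E
```

```text
probe [0.52943854 0.10641825 0.151     ] bore [0.48566116 0.27067579 0.09      ] [0.5269291  0.1064694  0.36115241] [[0.9747, 0.2234, 0.002], [0.2234, -0.9747, 0.0001], [0.002, 0.0003, -1.0]]
to grasp, tool mm [ 2.2700227   0.5838235  81.15737793]
[ 0.0022852  -0.01005807  0.        ]
```

>>> arm_command(plan=[{"dp": [2.3, 0.5, 20], "spin": 0}, {"dp": [0, 0, 20], "spin": 0}, {"dp": [0, 0, 20], "spin": 0}, {"dp": [0, 0, 21], "spin": 0}, {"dp": [0, 0, 0], "spin": 0}])

```text
clock: 4.75
position: [0.5284, 0.1063, 0.2773]
ee_rot: [0.994, 0.113, -0.001, 0.0]
ft_force: [0.1, -1.1, 0.5]
grip_width: 0.995
grasp_force: 0.0
```

>>> arm_command(plan=[{"dp": [0, 0, 0], "spin": 0}, {"dp": [0, 0, 0], "spin": 0}, {"dp": [0, 0, 0], "spin": 0}, {"dp": [0, 0, 0], "spin": 0}, {"dp": [0, 0, 0], "spin": 0}], grip=1, newtons=50)

```text
clock: 5.25
position: [0.5291, 0.1066, 0.2795]
ee_rot: [0.994, 0.113, 0.001, 0.0]
ft_force: [-1.0, -0.7, 4.2]
grip_width: 0.244
grasp_force: 48.6
```

>>> arm_command(plan=[{"dp": [0, 0, 0], "spin": 0}, {"dp": [0, 0, 0], "spin": 0}, {"dp": [0, 0, 0], "spin": 0}, {"dp": [0, 0, 0], "spin": 0}])

```text
clock: 5.65
position: [0.5291, 0.1066, 0.2794]
ee_rot: [0.994, 0.113, 0.001, 0.0]
ft_force: [-0.7, -0.3, 5.7]
grip_width: 0.247
grasp_force: 48.6
```

>>> arm_command(plan=[{"dp": [0, 0, -10], "spin": 0}, {"dp": [0, 0, -22], "spin": 0}, {"dp": [0, 0, -26], "spin": 0}, {"dp": [0, 0, -26], "spin": 0}, {"dp": [0, 0, -26], "spin": 0}])

```text
clock: 6.15
position: [0.5285, 0.1067, 0.39]
ee_rot: [0.994, 0.113, -0.0, -0.0]
ft_force: [0.6, -0.0, -2.6]
grip_width: 0.245
grasp_force: 49.0
```

>>> arm_command(plan=[{"dp": [0, 0, -10], "spin": 0}, {"dp": [0, 0, 0], "spin": 0}, {"dp": [0, 0, 0], "spin": 0}, {"dp": [0, 0, 0], "spin": 0}])

```text
clock: 6.55
position: [0.5286, 0.1064, 0.3972]
ee_rot: [0.994, 0.113, -0.001, 0.0]
ft_force: [-0.2, -0.1, -3.1]
grip_width: 0.246
grasp_force: 49.0
```

```bash
python3 - <<'E'
from h import *
n=manip.get_obs();print(n['clock'],n['position'],n['ee_rot'],n['ft_force'],n['grasp_force'])
cs=[]
for c in('side','top'):
  im=viewer.camera(c)
  q={'side':(285,215),'top':(370,200)}[c]
  m=im[q[1]-65:q[1]+65,q[0]-65:q[0]+65]; cs.append(cv2.resize(m,(400,400),interpolation=cv2.INTER_CUBIC))
cv2.imwrite('pics/w3.png',np.hstack(cs))
E
```

```text
6.55 [0.52857764 0.10644357 0.3971508 ] [ 9.93628373e-01  1.12699930e-01 -1.17473024e-03  3.96846724e-05] [-0.1888029  -0.10377691 -3.13210943] 48.95948946475983
```

View pics/w3.png

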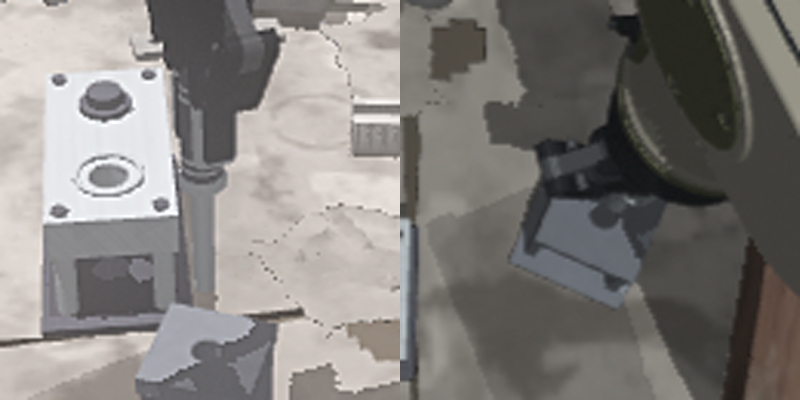

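The probe is out of the stand and hangs upright, with its collar below the fingers. In the side crop the collar is at about (203,178) and the tip at about (203,305). Now I'll carry it over the open bore.

```bash
python3 - <<'E'
from h import *
n=manip.get_obs()
print(dtool(np.array([.4857,.2707,.3975])-n['position'],n), n['joint_pos'].round(2) if hasattr(n['joint_pos'],'round') else n['joint_pos'])
E
```

```text
[-5.12188232e+00 -1.69685525e+02  3.65947489e-02] [ 0.27  0.2  -0.62  1.67  0.12  1.31 -1.72]
```

>>> arm_command(plan=[{"dp": [-1, -20, 0], "spin": 0}, {"dp": [-1, -40, 0], "spin": 0}, {"dp": [-1, -40, 0], "spin": 0}, {"dp": [-1, -40, 0], "spin": 0}, {"dp": [-1, -30, 0], "spin": 0}])

```text
clock: 7.15
position: [0.4847, 0.2736, 0.3982]
ee_rot: [0.994, 0.114, -0.0, -0.0]
ft_force: [0.3, 0.1, -2.0]
grip_width: 0.242
grasp_force: 49.1
```

>>> arm_command(plan=[{"dp": [0, 0, 0], "spin": 0}, {"dp": [0, 0, 0], "spin": 0}, {"dp": [0, 0, 0], "spin": 0}, {"dp": [0, 0, 0], "spin": 0}, {"dp": [0, 0, 0], "spin": 0}])

```text
clock: 7.65
position: [0.4864, 0.2703, 0.3986]
ee_rot: [0.994, 0.112, 0.0, 0.0]
ft_force: [-0.1, 0.4, -1.3]
grip_width: 0.244
grasp_force: 49.3
```

```bash
python3 - <<'E'
from h import *
import json
o=manip.get_obs();print(o['clock'],o['position'],o['ee_rot'],np.abs(o['joint_velocities']).max())
im=viewer.camera('wrist'); cv2.imwrite('pics/w4full.png',im)
s=viewer.camera('side'); cv2.imwrite('pics/s4full.png',s)
json.dump({k:np.array(o[k]).tolist() for k in('position','ee_rot')},open('o4.json','w'))
Z=Rn.from_quat(o['ee_rot']).as_matrix()[:,2]
tip=o['position']+Z*(.155+.110)
print('tip',tip,proj(tip,o),'collar',proj(o['position']+Z*.195,o),'bore',proj([.4857,.2707,.09],o))
p=viewer.camera_params('side');f=210/np.tan(np.radians(p['vertical_fov'])/2)
for n,X in(('tip',tip),('collar',o['position']+Z*.195),('bore',[.4857,.2707,.09])):
  c=np.array(p['R'])@X+p['t'];print('side',n,p['cx']+f*c[0]/c[2],p['cy']+f*c[1]/c[2])
q=proj([.4857,.2707,.09],o);u,v=int(q[0])-40,int(q[1])-50;print('crop',u,v)
cv2.imwrite('pics/c4.png',np.hstack([cv2.resize(im[v:v+100,u:u+80],None,fx=5,fy=5,interpolation=cv2.INTER_CUBIC),cv2.resize(s[140:240,215:295],None,fx=5,fy=5,interpolation=cv2.INTER_CUBIC)]))
E
```

```text
7.65 [0.48636119 0.27028666 0.39860474] [9.93722133e-01 1.11876214e-01 2.48165996e-05 1.86892157e-04] 0.0033165925006433308
tip [0.48638534 0.2701897  0.13360476] [278.83909051 214.81281829] collar [279.00115498 251.47829876] bore [278.01803498 201.2220142 ]
side tip 254.2598529473377 188.84842019563618
side collar 252.0922852584568 157.61567656718861
side bore 255.14478727149807 206.73975965737998
crop 238 151
```

View pics/c4.png

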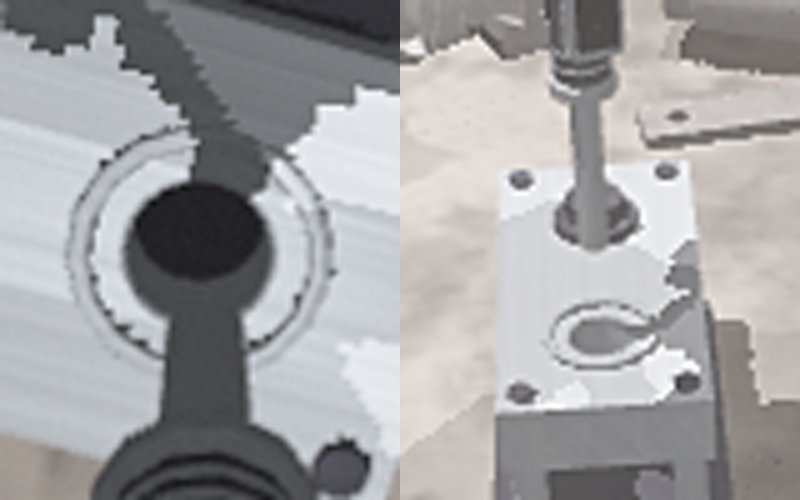

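The rod is upright and sits almost over the ring. In the wrist crop the bore centre is at about (199,252), as predicted. In the side crop the tip is at (194,248) and the ring centre at (204,334). I'll lower it to just above the mouth and check the centring there.

>>> arm_command(plan=[{"dp": [0, 0, 12], "spin": 0}, {"dp": [0, 0, 12], "spin": 0}, {"dp": [0, 0, 10], "spin": 0}, {"dp": [0, 0, 0], "spin": 0}, {"dp": [0, 0, 0], "spin": 0}])

```text
clock: 8.25
position: [0.4859, 0.2712, 0.3643]
ee_rot: [0.994, 0.113, -0.0, 0.0]
ft_force: [-0.0, -0.2, -1.8]
grip_width: 0.243
grasp_force: 49.3
```

>>> arm_command(plan=[{"dp": [0, 0, 0], "spin": 0}, {"dp": [0, 0, 0], "spin": 0}])

```text
clock: 8.45
position: [0.486, 0.2713, 0.3652]
ee_rot: [0.994, 0.113, 0.0, -0.0]
ft_force: [-0.3, 0.3, -2.8]
grip_width: 0.241
grasp_force: 49.3
```

```bash
python3 - <<'E'
from h import *
o=manip.get_obs();print(o['clock'],o['position'],o['ee_rot'])
im=viewer.camera('wrist'); s=viewer.camera('side')
Z=Rn.from_quat(o['ee_rot']).as_matrix()[:,2]
p=viewer.camera_params('side');f=210/np.tan(np.radians(p['vertical_fov'])/2)
for n,X in(('tip',o['position']+Z*.264),('ring',np.array([.4857,.2707,.093]))):
  c=np.array(p['R'])@X+p['t'];print(n,X,'wrist',proj(X,o)-[238,151],'side',p['cx']+f*c[0]/c[2]-230,p['cy']+f*c[1]/c[2]-175)
cv2.imwrite('pics/c5.png',np.hstack([cv2.resize(im[151:251,238:318],None,fx=5,fy=5,interpolation=cv2.INTER_CUBIC),cv2.resize(s[175:225,230:270],None,fx=10,fy=10,interpolation=cv2.INTER_CUBIC)]))
E
```

```text
8.45 [0.48603346 0.27130706 0.36515676] [ 9.93632057e-01  1.12672804e-01  4.03059586e-04 -1.08556963e-04]
tip [0.48623846 0.271388   0.10115685] wrist [40.84080071 64.1965305 ] side 25.073655945205132 27.002664007121098
ring [0.4857 0.2707 0.093 ] wrist [41.53951107 62.0088497 ] side 25.060543655637247 30.53366085135474
```

View pics/c5.png

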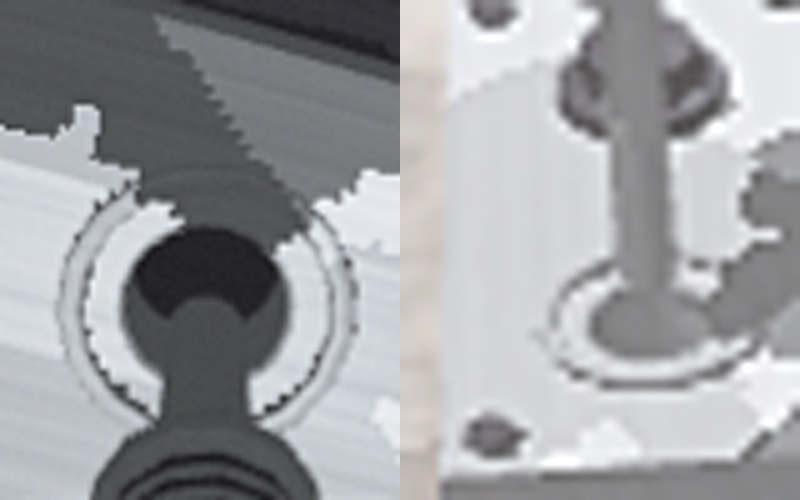

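In the side crop the tip is at x≈243 and the bore at x≈251. In the wrist crop the tip sits about 1.3 mm towards the gripper side (-x). I'll correct that by +1.2 mm and lower the rod 71 mm.

>>> arm_command(plan=[{"dp": [1.2, 0, 0], "spin": 0}, {"dp": [0, 0, 6], "spin": 0}, {"dp": [0, 0, 9], "spin": 0}, {"dp": [0, 0, 10], "spin": 0}, {"dp": [0, 0, 10], "spin": 0}])

```text
clock: 9.05
position: [0.487, 0.2713, 0.3284]
ee_rot: [0.994, 0.113, -0.0, 0.0]
ft_force: [-0.3, -1.4, -2.0]
grip_width: 0.244
grasp_force: 49.3
```

>>> arm_command(plan=[{"dp": [0, 0, 10], "spin": 0}, {"dp": [0, 0, 10], "spin": 0}, {"dp": [0, 0, 9], "spin": 0}, {"dp": [0, 0, 7], "spin": 0}, {"dp": [0, 0, 0], "spin": 0}])

```text
clock: 9.55
position: [0.4869, 0.2712, 0.2925]
ee_rot: [0.994, 0.113, -0.001, 0.0]
ft_force: [0.4, -0.7, -1.5]
grip_width: 0.249
grasp_force: 49.3
```

>>> arm_command(plan=[{"dp": [0, 0, 0], "spin": 0}, {"dp": [0, 0, 0], "spin": 0}, {"dp": [0, 0, 0], "spin": 0}, {"dp": [0, 0, 0], "spin": 0}, {"dp": [0, 0, 0], "spin": 0}])

```text
clock: 10.05
position: [0.4871, 0.2715, 0.2939]
ee_rot: [0.994, 0.113, 0.0, 0.0]
ft_force: [0.2, 0.5, -2.8]
grip_width: 0.245
grasp_force: 49.3
```

```bash
python3 - <<'E'
from h import *
o=manip.get_obs();print(o['clock'],o['position'],o['ee_rot'],np.abs(o['joint_velocities']).max(),o['ft_force'])
im=viewer.camera('wrist'); s=viewer.camera('side')
Z=Rn.from_quat(o['ee_rot']).as_matrix()[:,2]
p=viewer.camera_params('side');f=210/np.tan(np.radians(p['vertical_fov'])/2)
for n,X in(('collar',o['position']+Z*.1944),('ring',np.array([.4857,.2707,.09]))):
  c=np.array(p['R'])@X+p['t'];print(n,X,'side',p['cx']+f*c[0]/c[2]-230,p['cy']+f*c[1]/c[2]-175)
cv2.imwrite('pics/c6.png',np.hstack([cv2.resize(im[171:296,228:328],None,fx=4,fy=4,interpolation=cv2.INTER_CUBIC),cv2.resize(s[175:225,230:270],None,fx=10,fy=10,interpolation=cv2.INTER_CUBIC)]))
E
```

```text
10.05 [0.48713029 0.27145018 0.29385433] [9.93635635e-01 1.12641901e-01 1.61071130e-04 2.47947741e-05] 0.0014927243035698238 [ 0.20969634  0.45687317 -2.76968611]
collar [0.4871936  0.27144766 0.09945434] side 25.59929917731685 27.63341110444739
ring [0.4857 0.2707 0.09  ] side 25.144787271498075 31.739759657379977
```

View pics/c6.png

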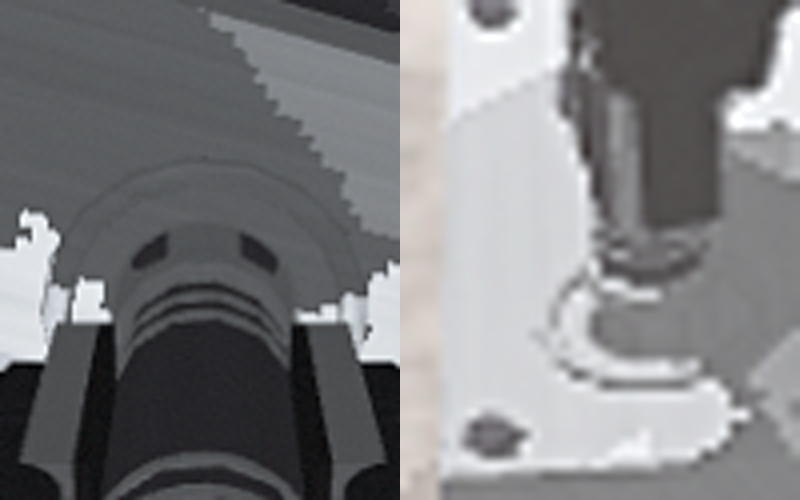

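In the side crop the collar's centre (x≈650) is over the bore centre (x≈652), with a clear gap above the plate. The wrist crop shows bore space on both sides of the stem. The wrist force reads only the rod's weight, so I'm handing in.

```bash
python3 -c "
from workcell import manip
print(manip.hand_in())"
```

```text
the job is handed in; nothing more can be done
None
```

I lowered the probe through the open bore (bore_b) and handed the job in with the gripper still holding it, the collar about 9.5 mm above the plate by arm pose. It looked upright and centred to within about 1–2 mm, and I saw no sign of contact; the hand-in returned no verdict.

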